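Release the latched mode key of the battery tester

ROBOT

A 6-joint arm with a two-finger parallel gripper is mounted at the origin on the work surface. World frame = base frame: x ahead of the robot, y to its left, z up, the work surface at z = 0. Lengths are in mm, angles in rad, forces in N, time in s.
With the tool pointing down it reaches from about 275 to 975 mm from the base axis. Payload 8.4 kg.
Tool frame: the origin (TCP) lies on the centre line of the jaws, within the pads' length; the fingertips stand 11 mm ahead of it and the grasp point (between the pads) lies 8 mm behind it; z points along the fingers, y is the line along which they close (so a half turn about z gives the same grasp; the last joint's range is limited). The gripper opens to 92 mm and grips with 3 to 60 N. Pads are 20 mm wide; open, the fingers measure 128 mm over their backs; the gripper's body (75 mm by 189 mm) begins 69 mm behind the grasp point.
Start: joints at [1.271, 0.353, 1.633, -0, 1.155, -0.002], TCP at [183.385, 597.493, 225.583] pointing down, gripper open.
Joint ranges: [-2.63, 2.63], [-0.92, 2.1], [0.06, 2.66], [-1.3, 4.44], [0, 2.69], [-3.02, 3.02]. Speed limits (rad/s): [2.22, 2.22, 2.79, 3.14, 3.14, 3.14].

INTERFACE

Orientations are given as a unit quaternion [x, y, z, w].
In Python, from bench import robot gives the robot as it stands.
- The arm moves only by the tool send_rows, never from a script. Its argument "rows" is a list of rows, each a list of 7 numbers: the opening, from -1 (shut) to 1 (fully open), then the shift along the tool's x, y, z scaled (see below), then the turn, a rotation vector about the tool's x, y, z scaled (see below). A call has 1 to 5 rows; each row is the pose to reach, as a shift and turn from the pose commanded when the call began, along the tool's axes at that moment; what a row does not reach only later rows make up. The controller multiplies each number of a shift by 0.75 m and each number of a turn by 60 degrees. A row lasts 1/12 s, in which the tool goes at most 41.7 mm and 7.16 degrees, less where a joint would pass 70% of its speed; a pose out of reach is approached as far as the arm can. A call with a number of a shift or a turn outside -1 to 1 is refused whole. A call with a gripper value outside its range is refused whole. The fingers move at their own pace and stop on an object; "squeeze" is the grip in N (left out, the last holds). Time passes only in rows, so rows that repeat a pose let the fingers close. It gives the time, the measured TCP pose, the force, the opening and the grip force at its end, in the units of the state.
- robot.observe(): the state, without advancing time (a new reading comes with each control period).
- robot.read_camera(name): name is "scene" or "top" or "wrist"; returns the picture (400x640x3 uint8, red, green, blue); there is no depth.
- robot.camera_params(name): a dict with "fx", "fy", "cx", "cy" (pixels), "k1" (the pictures are not rectified: a ray, as slopes to the right and down, at radius r is drawn at 1 + k1 r^2 times it, then the intrinsics apply), "pose" (4x4, takes a point from camera to world coordinates); the wrist camera has in their place "T_tool_cam" (4x4, takes a point from camera to tool coordinates, whose origin is the TCP and whose axes are the flange's). Camera axes: x right, y up, looking along -z (the intrinsics and any distortion apply to the point x, -y, -z); pixel columns grow to the right and rows downward; lengths in mm; the calibration is good to about 2 mm. A picture is of the moment at which its call begins: read the wrist's pose just before it. camera_params takes no time and is no camera call.
- robot.hand_in(): hands the job in; it is judged then, once.
The state is a dict: "clock": time; "qpos": joint angles; "qvel": joint speeds; "joint_torque": joint torques, N m; "position": TCP position; "ee_rot": TCP orientation; "contact_force": force on the tool from outside, world axes, zero at the start; "torque": the same for the moment, N m; "opening": finger opening in mm; "grasp_force": force on a finger pad.
Only numpy, scipy, OpenCV 4.12 (cv2) and the standard library are available. Lean on these libraries where they do the work, as an engineer would, in place of code of your own. Each camera call takes 0.05 s, during which the arm holds its last target. There are 200 camera calls.

TASK

One of the four identical mode keys on the battery tester has been left latched down. With the fingertips, tap all four keys lightly, one after another from the robot's left to its right, to feel which one it is, then press that key down to unlatch it and let it spring up. Do not push the other keys in beyond a light tap, do not disturb any of the things lying about, and finish with all four keys standing up at the same height.

Things in the scene. Friction and masses are not known exactly. Their poses are not given: they have to be found in the camera images.
- tester: battery tester: low grey case fixed on the counter, 200 (x) x 360 (y) x 60 mm high, flat deck. Origin: centre of its underside; its y runs along the key row to the robot's left; yaw up to 0.3 rad. Key places at x -35, y +75, +25, -25, -75 mm. Meter behind the row is 9 mm above the deck; two brass terminals (14 across, 22 tall) at x -20, y +135 and +158.
- key_a: one of four identical white keys; any letter may be at any place, and any may be the latched one. Cap 36 (x) x 30 (y) mm, 20 mm gaps between keys. Origin: centre of the cap's top face, moving with it; axes as the tester's. Up, the top is 78 mm above the counter, 18 above the deck. Goes straight down, 8 mm at most.
- key_b: same as key_a. Behaviour of all four: an unlatched key starts to give at 1.5 N, then sinks 1 mm per 0.5 N to its stop 8 mm down (5.5 N), and springs back when let go. It must not be pressed more than 5.5 mm down (4.2 N).
- key_c: same as key_a. Behaviour of the latched key (exactly one at the start): its top sits 4 mm lower than the others, 74 mm above the counter, and stays firm under a light tap (up to 3.5 N).
- key_d: same as key_a. Releasing the latched key: pressed to 6 mm or more below the up height (2 mm below where it sits, 4.5 N; stop at 8 mm, 5.5 N) it unlatches, and it springs up to the others' height when let go.
- relay: black relay block, 28 x 28 x 28, on the tester's deck near its right end, level with the key row (mm). Loose; to be left where it is. Origin: centre of its underside.
- socket: steel spanner socket, an upright tube 26 across and 30 tall, on the tester's deck behind the right end of the row (mm). Loose; to be left where it is. Origin: centre of its underside.
- fusebox: small white fuse box with a blue lid, 31 x 46 x 22, on the tester's deck behind the left end of the row (mm). Loose; to be left where it is. Origin: centre of its underside.
- filter: orange oil filter, upright, 76 across and 85 tall, on the counter right of the tester (mm). Loose; to be left where it is. Origin: centre of its underside.
- padbox: cardboard brake-pad box, 90 x 150 x 55, on the counter left of the tester (mm). Loose; to be left where it is. Origin: centre of its underside.
- oil: yellow oil bottle, upright, 72 across and 170 tall, on the counter right of the tester (mm). Loose; to be left where it is. Origin: centre of its underside.

How it is judged:
By the outcome, as a careful person would: the job done as asked, in the order asked, and still so for the second after the job is handed in, with the robot touching nothing.
It also fails if it takes over 48 s, if anything falls off the work surface, if the arm or the gripper's body presses on something with over 40 N, if the wrist force passes 120 N, or if a joint passes its speed limit or range.

## Working session

There is one attempt and no reset: what is moved stays moved. The work goes in short steps, Python scripts to look and compute and a tool call to move; the robot and the scene stay as the last step left them, time stands still between calls to the robot, and variables do not carry over. Pictures are saved under pics/ and viewed, at most 10 in all, crops included, and the job is handed in when it is done.

Besides the shell and the picture viewer there is one more tool, called after "Request:" by a JSON object that holds its "method" and its "body". send_rows: Moves the arm, as the interface text tells. Shifts and turns lie within -1 to 1; 1 stands for 0.75 m of shift or 60 degrees of turn. Its arguments: {"type":"object","properties":{"rows":{"type":"array","items":{"type":"array","items":{"type":"number"}}},"squeeze":{"type":"number"}},"required":["rows"]}

```bash
mkdir -p pics
python3 - <<'E'
from bench import robot
import cv2
s=robot.observe();print(s)
for n in("top","scene"):
    im=robot.read_camera(n);cv2.imwrite(f"pics/{n}0.png",im[...,::-1]);print(n,robot.camera_params(n))
print(robot.camera_params("wrist"))
E
```

```text
{'clock': 0.0, 'qpos': array([ 1.27056945e+00,  3.53667364e-01,  1.63414506e+00,  1.00439237e-05,
        1.15522020e+00, -2.39965442e-03]), 'qvel': array([ 0.00131805,  0.00075383,  0.00090226,  0.0002236 , -0.00179909,
        0.00080175]), 'joint_torque': array([-8.60941291e-04, -5.93835247e+01, -3.34216404e+01,  6.97576418e-02,
        2.31281924e-02, -1.51333488e-04]), 'position': array([183.25150733, 597.00948643, 224.84702209]), 'ee_rot': array([ 1.48365826e-01,  9.88932284e-01, -7.11068148e-04, -1.13068920e-04]), 'contact_force': array([ 0.71261553, -0.09169956,  0.54101495]), 'torque': array([-0.00901983, -0.01981307,  0.03081402]), 'grasp_force': 0.0, 'opening': 92.0820839276625}
top {'fx': 443.60239867284383, 'fy': 443.60239867284383, 'cx': 329.20164244231495, 'cy': 205.5202666824418, 'k1': 0.010111397569011764, 'pose': array([[ 4.96121279e-03,  9.98567996e-01, -5.32667222e-02,
         4.93597129e+02],
       [-9.99412763e-01,  6.75734743e-03,  3.35926715e-02,
         2.54056703e+01],
       [ 3.39045084e-02,  5.30687817e-02,  9.98015124e-01,
         1.14018973e+03],
  
[... 362 characters left out ...]
79724888e-01,
        -2.01547617e+02],
       [ 2.07682529e-02,  8.01783244e-01,  5.97253974e-01,
         7.54080991e+02],
       [ 0.00000000e+00,  0.00000000e+00,  0.00000000e+00,
         1.00000000e+00]])}
{'fx': 289.91680273671864, 'fy': 289.91680273671864, 'cx': 313.90216154759526, 'cy': 194.4955435667004, 'k1': -0.015850173274792507, 'T_tool_cam': array([[ 2.22440926e-04,  9.62200598e-01,  2.72341622e-01,
         7.55004040e+01],
       [ 9.99999711e-01, -4.12049178e-04,  6.39024999e-04,
        -6.02294249e-02],
       [ 7.27088378e-04,  2.72341401e-01, -9.62200412e-01,
        -1.58882321e+02],
       [ 0.00000000e+00,  0.00000000e+00,  0.00000000e+00,
         1.00000000e+00]])}
```

View pics/top0.png

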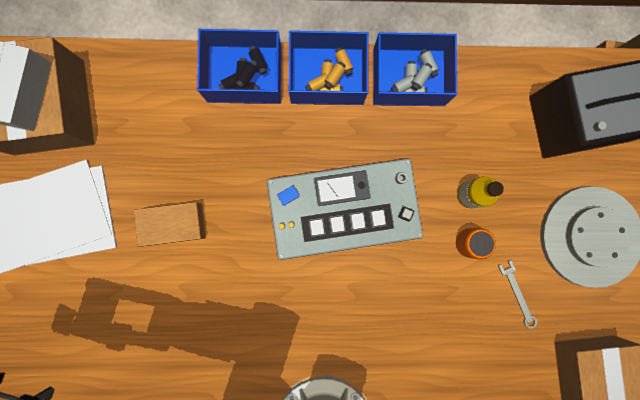

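View pics/scene0.png

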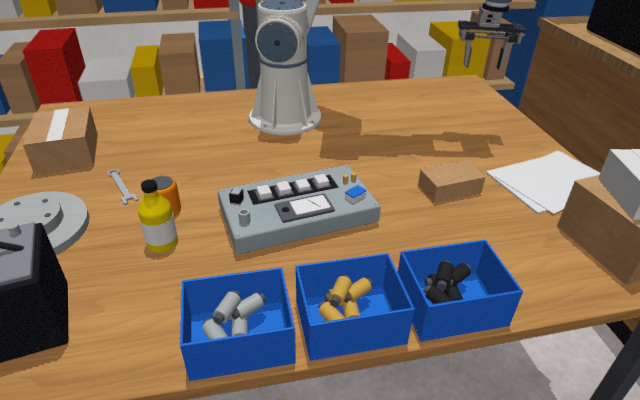

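```bash
cat > h.py <<'E'
import numpy as np,cv2
from scipy.spatial.transform import Rotation as R
from bench import robot
def ray(n,px,T=None):
    c=robot.camera_params(n);T=c["pose"] if T is None else T
    K=np.array([[c["fx"],0,c["cx"]],[0,c["fy"],c["cy"]],[0,0,1]])
    u=cv2.undistortPoints(np.array([[px]],float),K,np.array([c["k1"],0,0,0]))[0,0]
    return T[:3,3],T[:3,:3]@np.array([u[0],-u[1],-1])
def onplane(n,px,z,T=None):
    o,d=ray(n,px,T);return o+d*(z-o[2])/d[2]
def wristT():
    s=robot.observe();T=np.eye(4);T[:3,:3]=R.from_quat(s["ee_rot"]).as_matrix();T[:3,3]=s["position"]
    return T@robot.camera_params("wrist")["T_tool_cam"]
def blobs(im,mask,lo,hi):
    n,l,st,ce=cv2.connectedComponentsWithStats(mask.astype(np.uint8))
    return [(ce[i],st[i,4],cv2.minAreaRect(np.argwhere(l==i)[:,::-1].astype(np.float32))) for i in range(1,n) if lo<st[i,4]<hi]
E
python3 - <<'E'
from h import *
for n,(x0,y0,x1,y1) in dict(top=(300,200,395,242),scene=(250,170,336,205)).items():
    im=cv2.imread(f"pics/{n}0.png").astype(int)
    m=np.zeros(im.shape[:2],bool);m[y0:y1,x0:x1]=(im.min(2)>185)[y0:y1,x0:x1]
    for c,a,r in blobs(im,m,30,600): print(n,c.round(1),a,np.round(r[1],1),onplane(n,c,78).round(1),onplane(n,c,74).round(1))
    if n=="top":
        hsv=cv2.cvtColor(im.astype(np.uint8),cv2.COLOR_BGR2HSV)
for nm,p,z in [("oil cap",(496,189),170),("filter",(482,243),85),("caseNW",(268,179),60),("caseNE",(410,159),60),("caseSE",(422,236),60),("caseSW",(279,258),60)]:print(nm,onplane("top",p,z).round())
E
```

```text
top [378.2 217.4] 166 [14.1 11.7] [ 522.4 -128.4   78. ] [ 522.5 -129.    74. ]
top [357.9 220.7] 168 [14.1 11.7] [514.4 -79.4  78. ] [514.5 -79.8  74. ]
top [337.2 223.8] 166 [14.  11.7] [506.7 -29.7  78. ] [506.7 -29.9  74. ]
top [316.6 227. ] 169 [14.1 11.7] [498.8  19.5  78. ] [498.8  19.4  74. ]
scene [320.9 177.7] 84 [ 8.  11.4] [501.8  17.4  78. ] [496.   18.7  74. ]
scene [302.2 182.8] 90 [ 8.2 12.2] [515.8 -33.   78. ] [510. -32.  74.]
scene [283.2 185.1] 89 [ 8.2 12.2] [517.4 -81.   78. ] [511.7 -80.3  74. ]
scene [263.4 189. ] 96 [ 8.4 12.2] [ 525.1 -130.8   78. ] [ 519.4 -130.4   74. ]
scene [311.2 200.9] 235 [ 9. 37.] [593.9 -25.3  78. ] [588.6 -24.3  74. ]
oil cap [ 585. -378.  170.]
filter [ 462. -377.   85.]
caseNW [615. 139.  60.]
caseNE [ 668. -210.   60.]
caseSE [ 478. -239.   60.]
caseSW [424. 110.  60.]
```

```bash
cat >> h.py <<'E'
KEYS=np.array([[499.8,18.8],[507.5,-30.4],[515.3,-79.9],[523.2,-129]])
YAW=0.158
def goal_R():
    y=np.array([np.cos(YAW),np.sin(YAW),0]);z=np.array([0,0,-1.]);return R.from_matrix(np.c_[np.cross(y,z),y,z])
def delta(p):
    s=robot.observe();r=R.from_quat(s["ee_rot"])
    d=r.inv().apply(np.array(p)-s["position"])
    t=(r.inv()*goal_R()).as_rotvec(degrees=True)
    print(s["clock"],s["position"].round(2),s["contact_force"].round(2),"row",(d/750).round(4),(t/60).round(4),"turn deg",t.round(2))
E
python3 -c "
from h import *
delta([*KEYS[0],150])"
```

```text
0.1 [183.25 597.09 224.96] [-0.95 -0.21 -0.08] row [-0.6297 -0.6132  0.1007] [-1.0000e-03  6.0000e-04  1.0648e+00] turn deg [-6.000e-02  4.000e-02  6.389e+01]
```

Request:
{"method": "send_rows", "body": {"rows": [[-1,-0.63,-0.613,0,0,0,1],[-1,-0.63,-0.613,0,0,0,1],[-1,-0.63,-0.613,0,0,0,1],[-1,-0.63,-0.613,0,0,0,1],[-1,-0.63,-0.613,0,0,0,1]], "squeeze": 10}}

```text
clock: 0.52
position: [283.8, 412.9, 225.3]
ee_rot: [0.448, 0.894, -0.0, 0.0]
contact_force: [0.5, 0.1, -0.3]
opening: 60.5
grasp_force: 0.0
```

```bash
python3 -c "
from h import *
delta([*KEYS[0],225])"
```

```text
0.5167 [283.77 412.89 225.28] [ 0.53  0.05 -0.31] row [-0.5933 -0.0843  0.0006] [-3.000e-04  3.000e-04  4.627e-01] turn deg [-2.000e-02  2.000e-02  2.776e+01]
```

Request:
{"method": "send_rows", "body": {"rows": [[-1,-0.593,-0.084,0,0,0,0.463],[-1,-0.593,-0.084,0,0,0,0.463],[-1,-0.593,-0.084,0,0,0,0.463],[-1,-0.593,-0.084,0,0,0,0.463],[-1,-0.593,-0.084,0,0,0,0.463]]}}

```text
clock: 0.93
position: [385.1, 230.8, 225.6]
ee_rot: [0.65, 0.76, 0.0, 0.0]
contact_force: [0.8, 1.1, 0.3]
opening: 27.2
grasp_force: 0.0
```

```bash
python3 -c "
from h import *
delta([*KEYS[0],225])"
```

```text
0.9333 [385.06 230.77 225.58] [0.84 1.11 0.34] row [-0.303   0.1071  0.0008] [ 0.0001 -0.     -0.0016] turn deg [ 0.01 -0.   -0.09]
```

Request:
{"method": "send_rows", "body": {"rows": [[-1,-0.303,0.107,0,0,0,-0.0015],[-1,-0.303,0.107,0,0,0,-0.0015],[-1,-0.303,0.107,0,0,0,-0.0015],[-1,-0.303,0.107,0,0,0,-0.0015],[-1,-0.303,0.107,0,0,0,-0.0015]]}}

```text
clock: 1.35
position: [485.5, 48.0, 225.6]
ee_rot: [0.647, 0.763, 0.0, -0.0]
contact_force: [0.9, 0.4, 0.6]
opening: 0.5
grasp_force: 0.0
```

Request:
{"method": "send_rows", "body": {"rows": [[-1,-0.04,0,0,0,0,0],[-1,-0.04,0,0,0,0,0],[-1,-0.04,0,0,0,0,0]]}}

```text
clock: 1.6
position: [489.9, 19.2, 225.2]
ee_rot: [0.648, 0.762, -0.0, -0.0]
contact_force: [-0.6, -0.5, 0.7]
opening: 0.6
grasp_force: 0.0
```

Run:
```python
from h import *
delta([*KEYS[0],130])
T=wristT();np.save("T1.npy",T);im=robot.read_camera("wrist");cv2.imwrite("pics/w1.png",im[...,::-1])
m=im.min(2)>185
for c,a,r in blobs(im,m,300,20000): print(c.round(1),a,np.round(r[1],1),[onplane("wrist",c,z,T).round(1) for z in(78,74)])
```

```text
1.6 [489.87  19.22 225.19] [-0.56 -0.48  0.72] row [-0.0027  0.0131  0.1269] [-0.0009 -0.0003  0.0032] turn deg [-0.05 -0.02  0.19]
[332.6 122.1] 7603 [146.1  71.2] [array([499.1,  88.2,  78. ]), array([499.3,  88.1,  74. ])]
[322.9 186.1] 685 [23. 30.] [array([500.7,  19.8,  78. ]), array([501. ,  18.9,  74. ])]
[394.4 233.6] 2756 [44.1 68. ] [array([590.8, -22.2,  78. ]), array([592.2, -23.7,  74. ])]
```

View pics/w1.png

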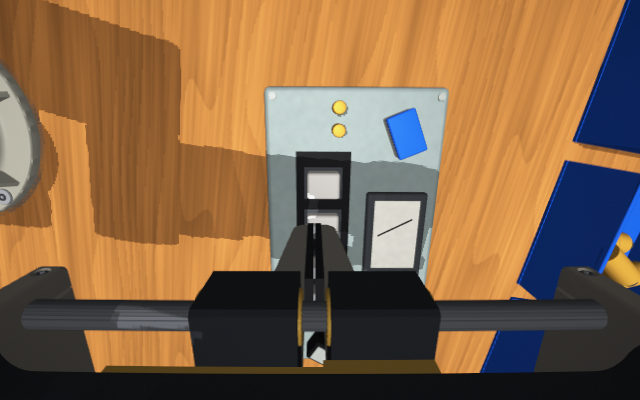

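Request:
{"method": "send_rows", "body": {"rows": [[-1,0,0.014,0.05,0,0,0.003],[-1,0,0.014,0.1,0,0,0.003],[-1,0,0.014,0.145,0,0,0.003],[-1,0,0.014,0.165,0,0,0.003],[-1,0,0.014,0.165,0,0,0.003]]}}

```text
clock: 2.07
position: [497.1, 23.7, 98.5]
ee_rot: [0.647, 0.762, -0.002, -0.003]
contact_force: [-0.7, -0.2, -0.5]
opening: 0.6
grasp_force: 0.0
```

Request:
{"method": "send_rows", "body": {"rows": [[-1,0,0,0,0,0,0],[-1,0,0,0,0,0,0],[-1,0,0,0,0,0,0]]}}

```text
clock: 2.32
position: [501.5, 22.9, 103.5]
ee_rot: [0.647, 0.762, 0.001, 0.001]
contact_force: [0.3, -0.9, 0.6]
opening: 0.3
grasp_force: 0.0
```

Run:
```python
from h import *
delta([*KEYS[0],89]);print(robot.observe()["ee_rot"].round(4))
f=[]
T=wristT()
for i in range(6):
  im=robot.read_camera("wrist");s=robot.observe();print(s["position"].round(2),s["contact_force"].round(2))
```

```text
2.3167 [501.45  22.85 103.46] [ 0.27 -0.88  0.62] row [-0.005  -0.0031  0.0193] [0.0026 0.0002 0.0041] turn deg [0.16 0.01 0.25]
[0.6474 0.7621 0.001  0.001 ]
[501.42  22.66 103.4 ] [-0.06  0.13 -0.7 ]
[501.3   22.52 103.26] [-0.9   0.05  0.15]
[501.1   22.42 103.04] [-0.01 -0.46 -0.15]
[500.94  22.33 102.82] [-0.58  0.11 -0.45]
[500.82  22.26 102.61] [-0.88  0.08  0.12]
[500.65  22.22 102.38] [ 0.59 -0.24  0.36]
```

Request:
{"method": "send_rows", "body": {"rows": [[-1,-0.002,0,0.002,0,0,0.002],[-1,-0.004,0,0.004,0,0,0.004],[-1,-0.004,0,0.006,0,0,0.004],[-1,-0.004,0,0.008,0,0,0.004],[-1,-0.004,0,0.009,0,0,0.004]]}}

```text
clock: 3.03
position: [500.6, 19.2, 94.7]
ee_rot: [0.649, 0.76, -0.0, -0.0]
contact_force: [0.1, -0.1, 0.1]
opening: 0.5
grasp_force: 0.0
```

Request:
{"method": "send_rows", "body": {"rows": [[-1,0,0,0,0,0,0],[-1,0,0,0,0,0,0],[-1,0,0,0,0,0,0],[-1,0,0,0,0,0,0],[-1,0,0,0,0,0,0]]}}

```text
clock: 3.45
position: [500.9, 19.3, 95.2]
ee_rot: [0.649, 0.761, 0.0, 0.0]
contact_force: [0.0, -0.2, 0.1]
opening: 0.6
grasp_force: 0.0
```

Run:
```python
from h import *
delta([*KEYS[0],89])
```

```text
3.45 [500.9   19.35  95.16] [ 0.03 -0.16  0.15] row [-0.0005 -0.0016  0.0082] [ 0.0002  0.     -0.0005] turn deg [ 0.01  0.   -0.03]
```

Request:
{"method": "send_rows", "body": {"rows": [[-1,0,0,0.0013,0,0,0],[-1,0,0,0.0026,0,0,0],[-1,0,0,0.004,0,0,0],[-1,0,0,0.0053,0,0,0],[-1,0,0,0.0066,0,0,0]]}}

```text
clock: 3.87
position: [500.8, 19.3, 90.0]
ee_rot: [0.649, 0.761, -0.0, -0.0]
contact_force: [0.5, 0.5, 0.2]
opening: 0.4
grasp_force: 0.0
```

Request:
{"method": "send_rows", "body": {"rows": [[-1,0,0,0.0006,0,0,0],[-1,0,0,0.0012,0,0,0],[-1,0,0,0.0018,0,0,0]]}}

```text
clock: 4.12
position: [500.7, 19.3, 88.8]
ee_rot: [0.649, 0.761, -0.0, -0.0]
contact_force: [-0.5, 0.1, 2.1]
opening: 0.5
grasp_force: 0.8
```

Request:
{"method": "send_rows", "body": {"rows": [[-1,0,0,0.0006,0,0,0],[-1,0,0,0.0012,0,0,0]]}}

```text
clock: 4.28
position: [500.8, 19.3, 87.9]
ee_rot: [0.649, 0.76, -0.0, -0.0]
contact_force: [-1.3, -1.0, 1.3]
opening: 0.5
grasp_force: 1.0
```

Request:
{"method": "send_rows", "body": {"rows": [[-1,0,0,-0.006,0,0,0],[-1,0,0,-0.014,0,0,0],[-1,0,0,-0.018,0,0,0],[-1,-0.01,0,-0.018,0,0,0],[-1,-0.025,0,-0.018,0,0,0]]}}

```text
clock: 4.7
position: [504.1, 0.7, 101.8]
ee_rot: [0.649, 0.761, 0.0, 0.0]
contact_force: [0.5, -1.0, -1.5]
opening: 0.4
grasp_force: 0.0
```

Request:
{"method": "send_rows", "body": {"rows": [[-1,-0.015,0,0,0,0,0],[-1,-0.028,0,0,0,0,0],[-1,-0.036,0,0,0,0,0],[-1,-0.04,0,0,0,0,0],[-1,-0.0415,0,0,0,0,0]]}}

```text
clock: 5.12
position: [508.7, -30.8, 101.2]
ee_rot: [0.65, 0.76, -0.0, -0.0]
contact_force: [-0.1, -0.9, 0.9]
opening: 0.5
grasp_force: 0.0
```

Request:
{"method": "send_rows", "body": {"rows": [[-1,0,0,0.002,0,0,0],[-1,0,0,0.004,0,0,0],[-1,0,0,0.006,0,0,0],[-1,0,0,0.0075,0,0,0],[-1,0,0,0.0085,0,0,0]]}}

```text
clock: 5.53
position: [508.5, -29.7, 94.8]
ee_rot: [0.649, 0.761, -0.0, -0.0]
contact_force: [0.1, -0.3, 0.6]
opening: 0.3
grasp_force: 0.0
```

Run:
```python
from h import *
delta([*KEYS[1],89])
```

```text
5.5333 [508.51 -29.66  94.77] [ 0.1  -0.33  0.59] row [-0.0008 -0.0015  0.0077] [-0.0003 -0.0001 -0.0001] turn deg [-0.02 -0.   -0.01]
```

Now the second key, in small steps.

Request:
{"method": "send_rows", "body": {"rows": [[-1,0,0,0.0013,0,0,0],[-1,0,0,0.0026,0,0,0],[-1,0,0,0.004,0,0,0],[-1,0,0,0.0053,0,0,0],[-1,0,0,0.0066,0,0,0]]}}

```text
clock: 5.95
position: [508.7, -29.9, 90.0]
ee_rot: [0.649, 0.761, 0.0, 0.0]
contact_force: [0.2, 0.2, 0.6]
opening: 0.7
grasp_force: 0.0
```

Request:
{"method": "send_rows", "body": {"rows": [[-1,0,0,0.0006,0,0,0],[-1,0,0,0.0012,0,0,0],[-1,0,0,0.0018,0,0,0]]}}

```text
clock: 6.2
position: [508.7, -30.0, 88.7]
ee_rot: [0.649, 0.76, 0.0, 0.0]
contact_force: [-0.4, -0.5, -0.2]
opening: 0.3
grasp_force: 0.0
```

Request:
{"method": "send_rows", "body": {"rows": [[-1,0,0,0.0006,0,0,0],[-1,0,0,0.0012,0,0,0]]}}

```text
clock: 6.37
position: [508.7, -30.0, 87.8]
ee_rot: [0.649, 0.76, 0.0, 0.0]
contact_force: [-0.5, 0.9, 0.4]
opening: 0.5
grasp_force: 0.0
```

Request:
{"method": "send_rows", "body": {"rows": [[-1,0,0,0.0006,0,0,0],[-1,0,0,0.0012,0,0,0],[-1,0,0,0.0018,0,0,0],[-1,0,0,0.0024,0,0,0]]}}

```text
clock: 6.7
position: [508.6, -30.0, 86.0]
ee_rot: [0.649, 0.76, 0.0, 0.0]
contact_force: [-0.0, 0.6, -0.1]
opening: 0.9
grasp_force: 0.0
```

Request:
{"method": "send_rows", "body": {"rows": [[-1,0,0,0.0005,0,0,0],[-1,0,0,0.001,0,0,0]]}}

```text
clock: 6.87
position: [508.6, -30.0, 85.3]
ee_rot: [0.649, 0.761, -0.0, -0.0]
contact_force: [-1.8, 0.7, 3.2]
opening: 0.3
grasp_force: 2.0
```

Request:
{"method": "send_rows", "body": {"rows": [[-1,0,0,-0.006,0,0,0],[-1,0,0,-0.014,0,0,0],[-1,0,0,-0.021,0,0,0],[-1,-0.01,0,-0.0215,0,0,0],[-1,-0.025,0,-0.0215,0,0,0]]}}

```text
clock: 7.28
position: [512.1, -48.6, 102.1]
ee_rot: [0.649, 0.761, 0.0, 0.001]
contact_force: [0.4, -0.5, -0.4]
opening: 0.4
grasp_force: 0.0
```

Request:
{"method": "send_rows", "body": {"rows": [[-1,-0.015,0,0,0,0,0],[-1,-0.028,0,0,0,0,0],[-1,-0.036,0,0,0,0,0],[-1,-0.04,0,0,0,0,0],[-1,-0.0415,0,0,0,0,0]]}}

```text
clock: 7.7
position: [516.4, -80.1, 101.2]
ee_rot: [0.65, 0.76, -0.0, -0.0]
contact_force: [-0.5, -0.1, 0.1]
opening: 0.7
grasp_force: 0.0
```

Request:
{"method": "send_rows", "body": {"rows": [[-1,0,0,0.002,0,0,0],[-1,0,0,0.004,0,0,0],[-1,0,0,0.006,0,0,0],[-1,0,0,0.0075,0,0,0],[-1,0,0,0.0085,0,0,0]]}}

```text
clock: 8.12
position: [516.3, -78.9, 94.8]
ee_rot: [0.649, 0.761, -0.0, -0.0]
contact_force: [-0.2, 0.5, 0.2]
opening: 0.6
grasp_force: 0.0
```

Run:
```python
from h import *
delta([*KEYS[2],89])
```

```text
8.1167 [516.3  -78.92  94.76] [-0.24  0.48  0.22] row [-0.0011 -0.0015  0.0077] [-0.0003 -0.0001 -0.0001] turn deg [-0.02 -0.01 -0.01]
```

Request:
{"method": "send_rows", "body": {"rows": [[-1,-0.0005,0,0.0013,0,0,0],[-1,-0.001,0,0.0026,0,0,0],[-1,-0.001,0,0.004,0,0,0],[-1,-0.001,0,0.0053,0,0,0],[-1,-0.001,0,0.0066,0,0,0]]}}

```text
clock: 8.53
position: [516.6, -80.0, 90.0]
ee_rot: [0.649, 0.76, 0.0, 0.0]
contact_force: [-0.3, 0.2, 0.2]
opening: 0.4
grasp_force: 0.0
```

Request:
{"method": "send_rows", "body": {"rows": [[-1,0,0,0.0006,0,0,0],[-1,0,0,0.0012,0,0,0],[-1,0,0,0.0018,0,0,0]]}}

```text
clock: 8.78
position: [516.5, -80.0, 88.8]
ee_rot: [0.649, 0.761, -0.0, -0.0]
contact_force: [-1.4, -0.3, 1.8]
opening: 0.5
grasp_force: 0.8
```

Request:
{"method": "send_rows", "body": {"rows": [[-1,0,0,0.0006,0,0,0],[-1,0,0,0.0012,0,0,0]]}}

```text
clock: 8.95
position: [516.5, -79.9, 87.9]
ee_rot: [0.649, 0.761, -0.0, -0.0]
contact_force: [-1.4, -0.3, 2.6]
opening: 0.5
grasp_force: 1.0
```

Up key. On to the fourth.

Request:
{"method": "send_rows", "body": {"rows": [[-1,0,0,-0.006,0,0,0],[-1,0,0,-0.014,0,0,0],[-1,0,0,-0.018,0,0,0],[-1,-0.01,0,-0.018,0,0,0],[-1,-0.025,0,-0.018,0,0,0]]}}

```text
clock: 9.37
position: [519.8, -98.6, 101.8]
ee_rot: [0.649, 0.761, 0.0, 0.0]
contact_force: [-0.0, -0.5, -0.2]
opening: 0.9
grasp_force: 0.0
```

Request:
{"method": "send_rows", "body": {"rows": [[-1,-0.015,0,0,0,0,0],[-1,-0.028,0,0,0,0,0],[-1,-0.036,0,0,0,0,0],[-1,-0.04,0,0,0,0,0],[-1,-0.0415,0,0,0,0,0]]}}

```text
clock: 9.78
position: [524.4, -130.1, 101.1]
ee_rot: [0.65, 0.76, -0.0, -0.0]
contact_force: [0.6, 0.8, -0.3]
opening: 0.5
grasp_force: 0.0
```

Request:
{"method": "send_rows", "body": {"rows": [[-1,0,0,0.002,0,0,0],[-1,0,0,0.004,0,0,0],[-1,0,0,0.006,0,0,0],[-1,0,0,0.0075,0,0,0],[-1,0,0,0.0085,0,0,0]]}}

```text
clock: 10.2
position: [524.2, -128.9, 94.7]
ee_rot: [0.649, 0.761, -0.0, -0.0]
contact_force: [0.5, -0.5, 0.2]
opening: 0.6
grasp_force: 0.0
```

Run:
```python
from h import *
delta([*KEYS[3],89])
```

```text
10.2 [ 524.25 -128.88   94.67] [ 0.52 -0.48  0.16] row [ 0.0001 -0.0014  0.0076] [-0.0003 -0.0002 -0.0002] turn deg [-0.02 -0.01 -0.01]
```

Request:
{"method": "send_rows", "body": {"rows": [[-1,0,0,0.0013,0,0,0],[-1,0,0,0.0026,0,0,0],[-1,0,0,0.004,0,0,0],[-1,0,0,0.0053,0,0,0],[-1,0,0,0.0066,0,0,0]]}}

```text
clock: 10.62
position: [524.4, -129.2, 89.9]
ee_rot: [0.649, 0.761, 0.0, 0.0]
contact_force: [0.6, -0.4, -1.2]
opening: 0.3
grasp_force: 0.0
```

Request:
{"method": "send_rows", "body": {"rows": [[-1,0,0,0.0006,0,0,0],[-1,0,0,0.0012,0,0,0],[-1,0,0,0.0018,0,0,0]]}}

```text
clock: 10.87
position: [524.3, -129.2, 88.7]
ee_rot: [0.649, 0.76, -0.0, -0.0]
contact_force: [-0.9, -0.2, 1.8]
opening: 0.4
grasp_force: 0.8
```

Request:
{"method": "send_rows", "body": {"rows": [[-1,0,0,0.0006,0,0,0],[-1,0,0,0.0012,0,0,0]]}}

```text
clock: 11.03
position: [524.4, -129.2, 87.8]
ee_rot: [0.649, 0.761, -0.0, -0.0]
contact_force: [-1.9, 0.2, 3.1]
opening: 0.1
grasp_force: 1.1
```

Request:
{"method": "send_rows", "body": {"rows": [[-1,0,0,-0.006,0,0,0],[-1,0,0,-0.014,0,0,0],[-1,0,0,-0.018,0,0,0],[-1,0.01,0,-0.018,0,0,0],[-1,0.03,0,-0.018,0,0,0]]}}

```text
clock: 11.45
position: [521.4, -107.5, 101.8]
ee_rot: [0.65, 0.76, 0.0, 0.001]
contact_force: [0.0, 0.0, 0.3]
opening: 0.4
grasp_force: 0.0
```

Request:
{"method": "send_rows", "body": {"rows": [[-1,0.025,0,0,0,0,0],[-1,0.05,0,0,0,0,0],[-1,0.075,0,0,0,0,0],[-1,0.092,0,0,0,0,0],[-1,0.1,0,0,0,0,0]]}}

```text
clock: 11.87
position: [508.6, -31.3, 101.3]
ee_rot: [0.649, 0.761, 0.0, -0.0]
contact_force: [-0.2, -0.1, 0.1]
opening: 0.3
grasp_force: 0.0
```

Request:
{"method": "send_rows", "body": {"rows": [[-1,0.0033,0,0.002,0,0,0],[-1,0.0033,0,0.004,0,0,0],[-1,0.0033,0,0.006,0,0,0],[-1,0.0033,0,0.0075,0,0,0],[-1,0.0033,0,0.0085,0,0,0]]}}

```text
clock: 12.28
position: [508.7, -31.1, 94.6]
ee_rot: [0.65, 0.76, -0.0, -0.0]
contact_force: [0.3, -0.2, -0.8]
opening: 0.4
grasp_force: 0.0
```

Run:
```python
from h import *
delta([508.4,-30,85])
```

```text
12.2833 [508.75 -31.09  94.59] [ 0.33 -0.23 -0.84] row [ 0.0015 -0.0002  0.0128] [-0.0002  0.0001 -0.0013] turn deg [-0.01  0.   -0.08]
```

Request:
{"method": "send_rows", "body": {"rows": [[-1,0.0015,0,0.002,0,0,0],[-1,0.0015,0,0.004,0,0,0],[-1,0.0015,0,0.006,0,0,0],[-1,0.0015,0,0.0085,0,0,0],[-1,0.0015,0,0.0107,0,0,0]]}}

```text
clock: 12.7
position: [508.5, -29.4, 86.6]
ee_rot: [0.649, 0.76, -0.0, -0.0]
contact_force: [0.8, -0.3, 0.1]
opening: 0.5
grasp_force: 0.0
```

Request:
{"method": "send_rows", "body": {"rows": [[-1,0,0,0.001,0,0,0],[-1,0,0,0.002,0,0,0],[-1,0,0,0.003,0,0,0],[-1,0,0,0.004,0,0,0]]}}

```text
clock: 13.03
position: [508.5, -29.4, 84.0]
ee_rot: [0.649, 0.761, -0.0, -0.0]
contact_force: [-2.2, 0.5, 4.6]
opening: 0.1
grasp_force: 2.3
```

Request:
{"method": "send_rows", "body": {"rows": [[-1,0,0,0.001,0,0,0],[-1,0,0,0.0015,0,0,0],[-1,0,0,0.0015,0,0,0]]}}

```text
clock: 13.28
position: [508.5, -29.4, 82.7]
ee_rot: [0.649, 0.761, -0.0, -0.0]
contact_force: [-2.0, -0.5, 4.4]
opening: 0.4
grasp_force: 2.3
```

Request:
{"method": "send_rows", "body": {"rows": [[-1,0,0,0.0007,0,0,0],[-1,0,0,0.0013,0,0,0],[-1,0,0,0.0013,0,0,0]]}}

```text
clock: 13.53
position: [508.5, -29.4, 81.7]
ee_rot: [0.649, 0.76, -0.0, -0.0]
contact_force: [-2.2, 0.2, 5.0]
opening: 0.6
grasp_force: 2.6
```

Request:
{"method": "send_rows", "body": {"rows": [[-1,0,0,-0.003,0,0,0],[-1,0,0,-0.007,0,0,0],[-1,0,0,-0.014,0,0,0],[-1,0,0,-0.03,0,0,0],[-1,0,0,-0.05,0,0,0]]}}

```text
clock: 13.95
position: [508.1, -29.3, 119.2]
ee_rot: [0.649, 0.76, -0.0, -0.001]
contact_force: [1.2, -0.6, 0.0]
opening: 0.6
grasp_force: 0.0
```

Request:
{"method": "send_rows", "body": {"rows": [[-1,0,0,-0.03,0,0,0],[-1,0.05,-0.03,-0.07,0,0,0],[-1,0.1,-0.08,-0.12,0,0,0],[-1,0.15,-0.13,-0.15,0,0,0],[-1,0.2,-0.18,-0.17,0,0,0]]}}

```text
clock: 14.37
position: [398.4, 63.6, 225.5]
ee_rot: [0.65, 0.76, 0.001, 0.001]
contact_force: [0.3, -0.2, 1.0]
opening: 0.1
grasp_force: 0.0
```

Request:
{"method": "send_rows", "body": {"rows": [[-1,0.05,-0.03,0,0,0,0],[-1,0.1,-0.06,0,0,0,0],[-1,0.15,-0.09,0,0,0,0],[-1,0.17,-0.1,0,0,0,0],[-1,0.17,-0.1,0,0,0,0]]}}

```text
clock: 14.78
position: [302.5, 179.6, 224.3]
ee_rot: [0.648, 0.762, 0.001, -0.0]
contact_force: [0.7, 0.2, 0.4]
opening: 0.9
grasp_force: 0.0
```

Run:
```python
from h import *
delta([508.4,-30,85])
for n,(x0,y0,x1,y1) in dict(top=(300,200,395,242),scene=(250,170,336,199)).items():
    im=robot.read_camera(n)[...,::-1].copy();cv2.imwrite(f"pics/{n}1.png",im)
    m=np.zeros(im.shape[:2],bool);m[y0:y1,x0:x1]=(im.min(2)>185)[y0:y1,x0:x1]
    for c,a,r in blobs(im,m,30,600): print(n,c.round(1),a,onplane(n,c,78).round(1))
a=cv2.imread("pics/scene0.png");b=cv2.imread("pics/scene1.png")
cv2.imwrite("pics/cmp.png",np.vstack([cv2.resize(i[160:260,130:400],None,fx=2.9,fy=2.9) for i in(a,b)]))
```

```text
14.7833 [302.49 179.57 224.27] [0.71 0.22 0.37] row [-0.32    0.2262  0.1853] [ 0.0006 -0.0014  0.0026] turn deg [ 0.03 -0.09  0.16]
top [378.2 217.4] 166 [ 522.4 -128.4   78. ]
top [357.9 220.7] 168 [514.4 -79.4  78. ]
top [337.3 223.8] 169 [506.6 -29.9  78. ]
top [316.7 227. ] 170 [498.7  19.4  78. ]
scene [320.9 177.7] 84 [501.8  17.4  78. ]
scene [302.3 181.4] 89 [509.8 -31.7  78. ]
scene [283.2 185.1] 89 [517.4 -81.   78. ]
scene [263.4 189. ] 96 [ 525.1 -130.8   78. ]
scene [317.  197.2] 43 [581.8  -9.   78. ]
```

View pics/cmp.png

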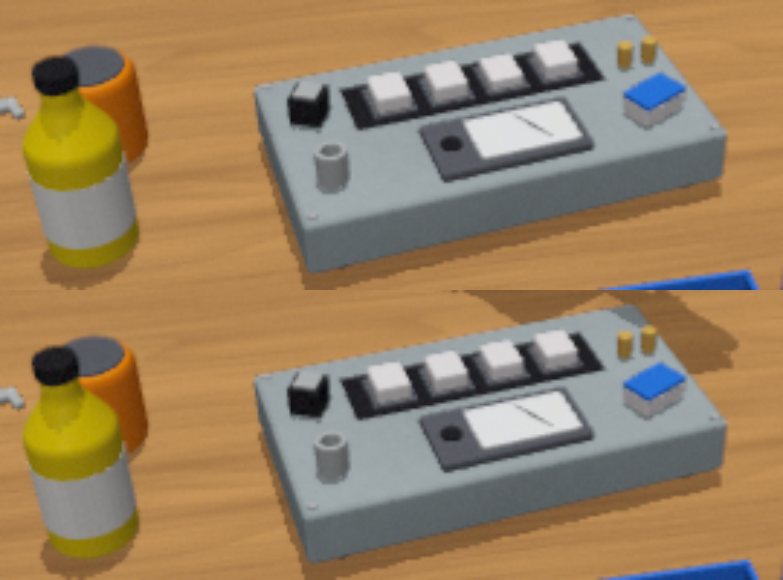

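The before/after pair shows the second key from the left, now at scene pixel (302.3, 181.4), back in line with the others. The relay, socket, fuse box, bottle and filter have not moved. Handing in.

```bash
python3 -c "
from bench import robot
print(robot.hand_in())"
```

```text
the job is handed in; nothing more can be done
None
```

I tapped all four keys from left to right and found the second from the left latched; I pressed it about 7 mm down to release it, and the cameras show all four keys level and the loose things near the keys unmoved, so I handed the job in at about 15 s.

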